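# Hand out the last egg on its rack

## Task

Swing the hasp up off its staple, open the lid of the wooden egg chest right up and lift the egg rack out by its bridge handle, keeping it level so that the last egg stays sitting in its hole. Carry the rack over the middle of the chopping board and finish holding it there, still and level in the gripper about a hand's breadth above the board, so that the cook can take the egg; do not set it down or let go. Leave the mug, the jam jar and the mixing bowl where they stand.

Things in the scene. Friction and masses are not known exactly. Their poses are not given: they have to be found in the camera images.
- egg_chest: square wooden egg chest, fixed, 156 x 156 mm, walls 9 mm thick and 122 mm high, floor 9 mm thick; 132 mm high with its lid shut. Origin: centre of its underside. z is up; -x points out of its front, the side with hasp and staple (front face 78 mm from the origin); the lid's hinge line runs along the chest's y at its back (+x) top edge.
- staple (a point): tip of the staple, a small steel loop fixed on the middle of the chest's front face, 102 mm above the worktop, standing 12 mm out from the face and through the hasp's slot when the hasp hangs down
- lid (a joint): angle of the lid, rad: 0 shut, 1.57 upright, 1.75 its stop; the front edge rises and swings back over the hinge. Wooden panel 156 x 156 x 10 mm, 0.2 kg. The hinge is stiff: the lid stays at any angle; moving it takes about 5 N at the knob. With the hasp down over the staple it cannot be lifted more than about 4 mm.
- lid_hinge (a point): point on the lid's hinge line, in the middle of the chest's back top edge, 122 mm above the worktop
- lid_knob (a point): centre of the round wooden knob (ball 30 mm across, on a 14 mm stem) on top of the lid; ball centre 28 mm above the lid's top face, 101 mm in front of the hinge line, 55 mm behind the lid's front edge. Moves with the lid, on an arc of 108 mm radius about lid_hinge.
- hasp (a joint): angle of the hasp against the lid, rad: 0 hanging straight down over the staple, 1.57 standing straight out in front, 3.14 straight up, 4.2 its stop, thrown back over the lid. Light steel strap 24 mm wide, 3 mm thick, hung by its pin on the middle of the lid's front edge; friction holds it at any angle, under 1 N swings it. Clear of the staple above about 0.4.
- hasp_pin (a point): middle of the hasp's hinge pin, 5 mm in front of the chest's front face and 5 mm above the lid's underside; the pin is parallel to the chest's y axis
- hasp_tab (a point): middle of the rolled finger tab at the free end of the hasp: a roll 9 mm thick, 24 mm wide, parallel to the pin; hanging down it is 20 mm forward of and 41.5 mm below the pin (46 mm from it), 25 mm in front of the chest's face and 86 mm above the worktop. It can be pinched across its 24 mm width, fingers pointing down.
- rack: wooden egg rack inside the chest, loose, 0.2 to 0.4 kg: board 124 x 124 x 10 mm, its top 36 mm above the underside, on two runners, with four round 37 mm holes and a bridge handle across the middle. Origin: centre of the underside of the runners; z up. Stands on the chest's floor with 7 mm play all round, its axes parallel to the chest's.
- rack_grip (a point): middle of the handle's bar, above the rack's centre, 100 mm above its underside (109 mm above the worktop while in the chest). The bar is 14 mm thick, 18 mm high and runs along the rack's x for 124 mm, so fingers close on it along the rack's y; its centre is 64 mm above the rack's board.
- egg_hole (a point): centre of the hole with the egg in it, at the top face of the rack's board: 28 mm towards -x and 28 mm towards +y of the rack's centre
- egg_middle (a point): middle of the widest part of the egg (brown hen's egg, 44 mm across, 57 mm long, about 60 g, pointed end down, loose in the hole). Seated, this point is about 12 mm above egg_hole and the egg's top 34 mm above the board; it rocks freely and leaves the hole if the rack is tipped steeply or jolted.
- chopping_board: dark wooden chopping board lying fixed on the worktop, 260 (its x) x 180 (its y) x 18 mm. Origin: centre of its underside.
- mug: white mug, 80 mm across, 92 mm high; origin: centre of its underside. To be left alone.
- jam_jar: jam jar, 68 mm across, 95 mm high; origin: centre of its underside. To be left alone.
- mixing_bowl: small mixing bowl, 150 mm across, 70 mm high; origin: centre of its underside. To be left alone.
Not all that is in view belongs to the job. Leave any purple or yellow look-alike of the egg_chest alone.

How it is judged:
On the way, in this order (a step that is already met when the one before it is completed fails the run):
1. the hasp is swung up clear of the staple (value of joint hasp above 0.5 rad), for 0.2 s.
2. the lid is opened right up (value of joint lid above 1.15 rad), for 0.2 s.
3. the rack is lifted clear of the chest with the egg in its hole (height (world z) of rack above 0.125 m and distance between egg_middle and egg_hole below 0.02 m and contact force between the fingers and rack above 0.5 N), for 0.2 s.
At the end, for the whole second after the job is handed in: the gripper holds the rack, touching neither chest nor board, its centre within 50 mm of over the board's centre, its underside 40 to 160 mm above the board's top, tilted less than 0.12 rad (7 degrees) and still, with the egg seated in its hole (egg_middle within 20 mm of egg_hole) (horizontal distance between rack and chopping_board below 0.05 m and height (world z) of rack between 0.058 and 0.178 m and angle between rack's own z axis and vertical below 0.12 rad and linear speed of rack below 0.03 m/s and angular speed of rack below 0.2 rad/s and distance between egg_middle and egg_hole below 0.02 m and contact force between the fingers and rack above 0.5 N and contact force between rack and chopping_board below 0.1 N and contact force between rack and egg_chest below 0.1 N); the arm keeps its last pose, push and grip.
It fails at once if the rack is tipped more than 0.45 rad (26 degrees) (angle between rack's own z axis and vertical above 0.45 rad).
It fails at once if the egg leaves its hole (distance between egg_middle and egg_hole above 0.03 m).
It fails at once if the mug, the jam jar or the mixing bowl is moved by more than 30 mm (distance of any of mug, jam_jar, mixing_bowl from where it was at the start of the episode above 0.03 m).
It also fails if it takes over 72 s, if anything falls off the work surface, if the arm or the gripper's body presses on something with over 40 N, if the wrist force passes 120 N, or if a joint passes its speed limit or range.

## Robot

A 7-joint arm with a two-finger parallel gripper is mounted at the origin on the work surface. World frame = base frame: x ahead of the robot, y to its left, z up, the work surface at z = 0. Lengths are in m, angles in rad, forces in N, time in s.
With the tool pointing down it reaches from about 0.35 to 0.9 m from the base axis. Payload 19.9 kg.
Tool frame: the origin (TCP) lies between the finger pads; the fingertips stand 19 mm ahead of it and the grasp point (between the pads) is the TCP; z points along the fingers, y is the direction in which the jaws open and shut (so a half turn about z gives the same grasp; the last joint's range is limited). The gripper opens to 94 mm and grips with 3 to 60 N. Pads are 16 mm wide; open, the fingers measure 119 mm over their backs; the gripper's body (75 mm by 177 mm) begins 78 mm behind the grasp point.
Start: joints at [1.266, 0.417, -0.01, 1.614, 0.005, 1.111, -0.053], TCP at [0.163, -0.603, 0.185] pointing down, gripper open.
Joint ranges: [-2.81, 2.81], [-0.39, 2.02], [-1.27, 1.25], [0.06, 2.57], [-1.19, 4.33], [0.19, 2], [-2.82, 2.82]. Speed limits (rad/s): [1.89, 1.89, 2.39, 2.39, 3.01, 3.01, 3.01].

## Interface

Orientations are given as a 3x3 rotation matrix whose columns are the frame's x, y, z axes.
In Python, from rig import robot gives the robot as it stands. Calls block until the motion is done:
- robot.move_ptp(position, orientation): joint-space move of the TCP to a pose.
- robot.move_linear(position, velocity=0.15, frame=None, threshold=None): straight line of the TCP; frame=None keeps the orientation; velocity is the mean speed in m/s. With threshold (N) it stops when the force on the tool has changed by that much, and returns True; else False.
- robot.goto_joints(angles): joint-space move.
- robot.gripper_to(opening): finger opening in m; the grip force is fixed at half the most; returns when the fingers have stopped.
- robot.pause(seconds).
- robot.ik(position, orientation): joint angles nearest the present ones, or None.
- robot.get_state(): the state.
- robot.grab_frame(name): name is "scene" or "top" or "wrist"; returns the picture (480x640x3 uint8, red, green, blue); there is no depth.
- robot.camera_info(name): a dict with "fx", "fy", "cx", "cy" (pixels), "rvec" (rotation vector, rad) and "tvec" (3), from world to camera coordinates, as OpenCV has them. Camera axes: x right, y down, z forward; pixel columns grow to the right and rows downward; lengths in m; the calibration is good to about 2 mm. A picture is of the moment at which its call begins: read the wrist's pose just before it. camera_info takes no time and is no camera call; for the wrist camera it gives the pose at the moment of the call.
A pose or a line that the arm cannot do raises robot.PlanningError and nothing moves.
- robot.sign_off(): hands the job in, once; it reports no verdict.
The state is a dict: "time": time; "qpos": joint angles; "joint_vel": joint speeds; "effort": joint torques, N m; "ee_pos": TCP position; "tool_rot": TCP orientation; "force": force on the tool from outside, world axes, zero at the start; "moment": the same for the moment, N m; "opening": finger opening in m.
Only numpy, scipy, OpenCV 4.12 (cv2) and the standard library are available. Lean on these libraries where they do the work, as an engineer would, in place of code of your own. Each camera call takes 0.05 s, during which the arm holds its last target. There are 200 camera calls.

## Working session

There is one attempt and no reset: what is moved stays moved. The work goes in short steps, each a Python script; the robot and the scene stay as the last script left them, time stands still between calls to the robot, and variables do not carry over. Pictures are saved under pics/ and viewed, about 8 in all and at most 12, crops included, and the job is handed in when it is done.

```bash
mkdir -p pics; ls; python3 - <<'E'
from rig import robot
import cv2
for n in("scene","top"):
    im=robot.grab_frame(n); cv2.imwrite(f"pics/{n}0.png",im[:,:,::-1]); print(n,robot.camera_info(n))
print(robot.get_state()["time"])
E
```

```text
pics
scene {'fx': 606.3859421556059, 'fy': 606.3859421556059, 'cx': 312.67140151992163, 'cy': 242.92204724167868, 'rvec': array([ 2.46327714,  0.71750076, -0.2324916 ]), 'tvec': array([-0.46639038, -0.20309835,  1.72692249])}
top {'fx': 461.7042890092093, 'fy': 461.7042890092093, 'cx': 318.85370364286274, 'cy': 230.3547338438311, 'rvec': array([ 2.18879241, -2.16179632,  0.12314392]), 'tvec': array([-0.03665569,  0.61086831,  1.3184176 ])}
0.1
```

View pics/scene0.png

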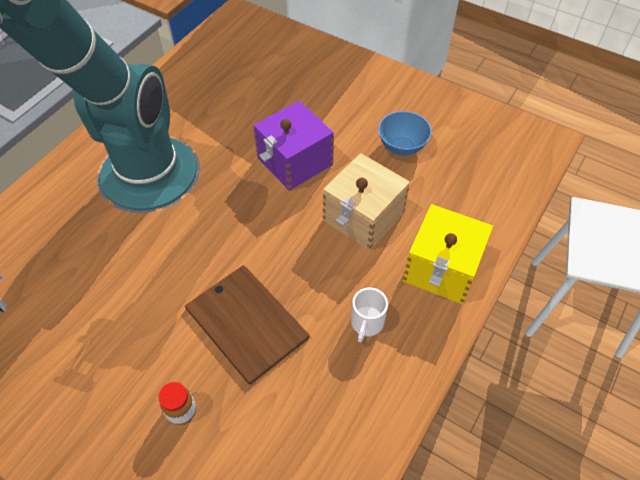

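View pics/top0.png

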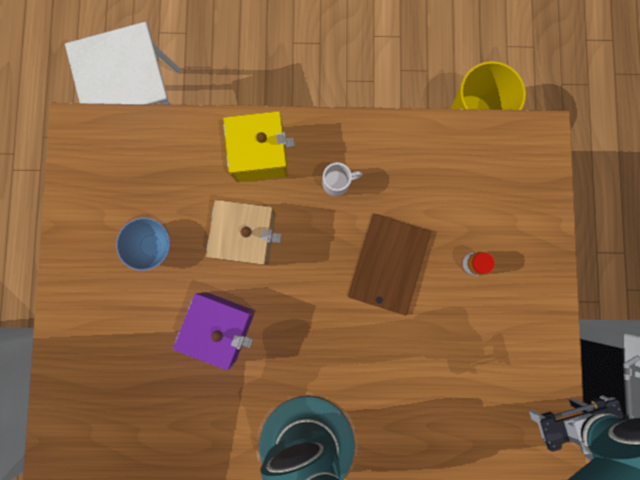

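Three chest look-alikes in the top view: purple (214,330), plain wood (240,232) and yellow (255,146). I choose the plain wood one and check it in a close crop. The chopping board is at (391,264), the mug at (337,179), the jar at (480,263) and the bowl at (143,243).

```bash
cat > h.py <<'E'
import numpy as np, cv2
from rig import robot
def cam(n):
    c=robot.camera_info(n); K=np.array([[c['fx'],0,c['cx']],[0,c['fy'],c['cy']],[0,0,1]]); return K,cv2.Rodrigues(c['rvec'])[0],c['tvec']
def back(n,uv,z,c=None):
    K,R,t=c or cam(n); d=R.T@np.linalg.inv(K)@np.array([*uv,1.]); o=-R.T@t
    return o+d*(z-o[2])/d[2]
def proj(n,p,c=None):
    K,R,t=c or cam(n); q=K@(R@np.asarray(p)+t); return q[:2]/q[2]
E
python3 - <<'E'
from h import *
a=cv2.imread("pics/top0.png")[190:280,195:295]; b=cv2.imread("pics/scene0.png")[145:255,310:420]
cv2.imwrite("pics/crop1.png",np.hstack([cv2.resize(a,(400,360),interpolation=2),cv2.resize(b,(360,360),interpolation=2)]))
for uv in [(213,201),(273,207),(268,264),(206,258)]: print('lid',back("top",uv,.132).round(3))
for uv in [(374,214),(435,232),(409,314),(348,297)]: print('board',back("top",uv,.018).round(3))
for uv,z in [((337,179),.05),((480,263),.05),((143,243),.05),((258,136),.15),((216,337),.15)]: print(back("top",uv,z).round(3))
E
```

```text
lid [0.677 0.26  0.132]
lid [0.663 0.097 0.132]
lid [0.509 0.107 0.132]
lid [0.523 0.273 0.132]
board [ 0.663 -0.192  0.018]
board [ 0.612 -0.373  0.018]
board [ 0.372 -0.294  0.018]
board [ 0.419 -0.116  0.018]
[ 0.761 -0.08   0.05 ]
[ 0.521 -0.493  0.05 ]
[0.566 0.474 0.05 ]
[0.855 0.141 0.15 ]
[0.318 0.236 0.15 ]
```

View pics/crop1.png

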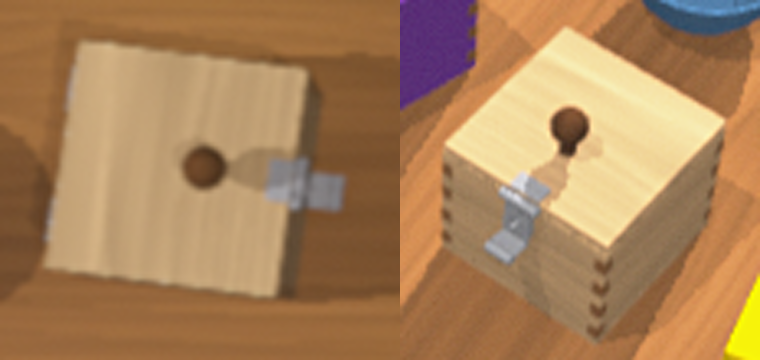

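The crop shows the plain wood chest with a knob at top (246,232) and the hasp hanging on its front side, facing world -y. The lid's corners are sharp in both views, so I fit its pose with both cameras.

```bash
cat >> h.py <<'E'
def Rz(a): return cv2.Rodrigues(np.array([0,0,float(a)]))[0]
E
python3 - <<'E'
from h import *
from scipy.optimize import least_squares
h=.078
L=[(h,h,.132),(-h,h,.132),(-h,-h,.132),(h,-h,.132),(-.028+.005,0,.160)]
# chest y ~ -world x ; front = -x
top=[(206.5,257),(264.5,264),(272.5,207),(215,200.5),(246,231.8)]
sc=[None,(323.7,189.9),(373.5,220.8),(408.7,182.3),(361.9,183.8)]
sc[0]=(360.4,153.6)
T,S=cam("top"),cam("scene")
def f(p,w=(1,1)):
    r=[]
    for l,a,b in zip(L,top,sc):
        q=Rz(p[2])@l+[p[0],p[1],0]
        r+=[*(w[0]*(proj(0,q,T)-a)),*(w[1]*(proj(0,q,S)-b))]
    return r
for w in((1,1),(1,0),(0,1)):
    s=least_squares(f,[.59,.18,1.57],args=(w,)); print(s.x.round(4),np.round(s.fun,1))
    p=s.x
    for n,l in dict(knob=(-.023,0,.160),tab=(-.103,0,.086),hinge=(.078,0,.122)).items(): q=Rz(p[2])@l+[p[0],p[1],0]; print(n,q.round(3),proj(0,q,T).round(1),proj(0,q,S).round(1))
E
```

```text
[0.5954 0.1862 1.4606] [-0.  -0.4 -0.8 -0.6 -0.2 -0.3 -1.3 -0.4 -0.5 -0.5 -0.3  0.2 -0.1 -1.
  0.8 -0.6  0.4 -0.4 -0.6  0.2]
knob [0.593 0.163 0.16 ] [246.4 231.4] [361.3 184. ]
tab [0.584 0.084 0.086] [278.6 237.5] [340.6 222.4]
hinge [0.604 0.264 0.122] [211.5 228.3] [383.8 169.7]
[0.594  0.1859 1.4617] [ 0.1  0.1 -0.  -0.  -0.1  0.2 -0.  -0.  -0.5 -0.  -0.  -0.  -0.  -0.5
  0.  -0.   0.5  0.1 -0.   0. ]
knob [0.592 0.163 0.16 ] [246.5 231.9] [360.8 183.9]
tab [0.583 0.084 0.086] [278.7 238. ] [340.1 222.2]
hinge [0.603 0.263 0.122] [211.6 228.8] [383.2 169.5]
[0.5967 0.1862 1.4591] [-0.  -0.  -0.3 -0.4 -0.  -0.  -0.9 -0.3 -0.  -0.   0.1  0.4 -0.  -0.
  1.3 -0.3  0.  -0.  -0.2  0.4]
knob [0.594 0.163 0.16 ] [246.4 231. ] [361.7 184.2]
tab [0.585 0.084 0.086] [278.6 237.1] [341.  222.6]
hinge [0.605 0.264 0.122] [211.6 227.8] [384.2 169.9]
```

```bash
cat >> h.py <<'E'
C=np.array([.5952,.1861,0]); YAW=1.461
W=Rz(YAW)                     # chest axes in world
def w(l): return C+W@np.asarray(l,float)
def tool(a=0.,flip=1):        # fingers down, jaws along chest y, tilted by a with the lid
    Ry=cv2.Rodrigues(np.array([0,float(a),0]))[0]
    return W@Ry@np.array([[flip,0,0],[0,-flip,0],[0,0,-1.]])
def arc(th,hinge,r0): # point r0 (from hinge) turned by th about chest y
    return w(np.asarray(hinge)+cv2.Rodrigues(np.array([0,float(th),0]))[0]@np.asarray(r0))
H=(.078,0,.122); KN=(-.101,0,.038); PIN=(-.083,0,.127); TAB=(-.020,0,-.0415)
E
python3 - <<'E'
from h import *
for fl in(1,-1):
    for n,p,a in [('hov',w((-.103,0,.2)),0),('tab',arc(0,PIN,TAB),0),('tab1',arc(1.,PIN,TAB),0),('knob',arc(0,H,KN),0),('k.8',arc(.8,H,KN),.4),('k1.5',arc(1.5,H,KN),.75),('k1.5',arc(1.5,H,KN),.5),('rack',w((0,0,.111)),0),('up',w((0,0,.31)),0),('end',np.array([.516,-.243,.21]),0)]:
        q=robot.ik(p,tool(a,fl)); print(fl,n,p.round(3),None if q is None else np.round(q,2))
robot.move_ptp(w((-.115,0,.25)),tool(0,1))
robot.gripper_to(.06)
c=cam("wrist"); im=robot.grab_frame("wrist"); cv2.imwrite("pics/w1.png",im[:,:,::-1])
print(robot.get_state()['time'],robot.get_state()['ee_pos'])
for l in[(-.103,.012,.086),(-.103,-.012,.086),(-.083,0,.127),(-.078,.078,.132),(-.078,-.078,.132)]: print(l,proj(0,w(l),c).round(1))
np.savez("wc.npz",K=c[0],R=c[1],t=c[2])
E
```

```text
1 hov [0.584 0.084 0.2  ] [ 0.43  0.46 -0.83  1.67  0.36  1.18 -0.6 ]
1 tab [0.584 0.084 0.085] [ 0.4   0.6  -0.81  1.77  0.51  0.99 -0.71]
1 tab1 [0.581 0.058 0.121] [ 0.41  0.52 -0.74  1.76  0.4   1.02 -0.59]
1 knob [0.593 0.163 0.16 ] [ 0.41  0.66 -1.07  1.64  0.61  1.21 -0.9 ]
1 k.8 [0.599 0.221 0.221] [ 0.01  0.78 -1.02  1.34  0.83  1.74 -1.1 ]
1 k1.5 [0.607 0.294 0.225] [-0.48  0.91 -0.57  0.99  0.82  2.   -1.03]
1 k1.5 [0.607 0.294 0.225] [-0.24  0.86 -0.89  1.13  0.85  1.87 -1.12]
1 rack [0.595 0.186 0.111] [ 0.37  0.74 -1.06  1.66  0.7   1.17 -0.99]
1 up [0.595 0.186 0.31 ] [ 0.38  0.54 -1.1   1.43  0.47  1.47 -0.82]
1 end [ 0.516 -0.243  0.21 ] [ 0.77  0.33 -0.48  1.71  0.17  1.14  0.13]
-1 hov [0.584 0.084 0.2  ] [ 0.58  0.56 -1.08  1.66  0.52  1.24  2.42]
-1 tab [0.584 0.084 0.085] [ 0.57  0.74 -1.09  1.76  0.73  1.1   2.27]
-1 tab1 [0.581 0.058 0.121] [ 0.62  0.66 -1.08  1.75  0.65  1.13  2.36]
-1 knob [0.593 0.163 0.16 ] [ 0.42  0.67 -1.09  1.64  0.62  1.22  2.24]
-1 k.8 [0.599 0.221 0.221] [ 0.04  0.81 -1.09  1.34  0.88  1.77  2.01]
-1 k1.5 [0.607 0.294 0.225] [-0.48  0.91 -0.55  0.99  0.81  2.    2.12]
-1 k1.5 [0.607 0.294 0.225] [-0.17  0.94 -1.09  1.12  0.99  1.96  1.97]
-1 rack [0.595 0.186 0.111] [ 0.38  0.76 -1.09  1.66  0.72  1.18  2.14]
-1 up [0.595 0.186 0.31 ] [ 0.37  0.53 -1.08  1.43  0.47  1.46  2.33]
-1 end [ 0.516 -0.243  0.21 ] [-0.42  0.49  1.09  1.75 -0.46  1.19 -2.45]
3.6583 [0.58258776 0.07177706 0.24999014]
(-0.103, 0.012, 0.086) [311.  204.5]
(-0.103, -0.012, 0.086) [333.7 204.5]
(-0.083, 0, 0.127) [322.3 191.1]
(-0.078, 0.078, 0.132) [236.9 186.5]
(-0.078, -0.078, 0.132) [407.7 186.4]
```

View pics/w1.png

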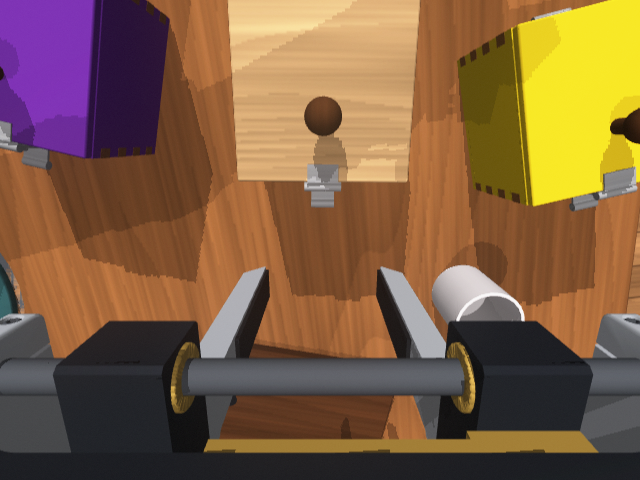

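The wrist view confirms the hasp tab at (322,202), against a prediction of (322,204). The knob is at (323,116) and the lid's front corners are at (237,181) and (408,182). This agrees to a few mm, so I pinch and swing.

```bash
python3 - <<'E'
from h import *
T=tool(0,1)
p=arc(0,PIN,TAB)
robot.move_linear(p+[0,0,.06],velocity=.2,frame=T)
print(robot.move_linear(p,velocity=.06,threshold=8))
robot.gripper_to(.02); s=robot.get_state(); print('open',s['opening'],s['force'].round(1) if hasattr(s['force'],'round') else s['force'])
for th in np.arange(.2,1.21,.2):
    robot.move_linear(arc(th,PIN,TAB),velocity=.06); print(round(th,1),np.round(robot.get_state()['force'],1),round(robot.get_state()['opening'],4))
robot.pause(.2)
c=cam("wrist"); cv2.imwrite("pics/w2.png",robot.grab_frame("wrist")[:,:,::-1])
robot.gripper_to(.06)
robot.move_linear(arc(1.2,PIN,TAB)+[0,0,.12],velocity=.2)
cv2.imwrite("pics/s2.png",cv2.resize(robot.grab_frame("scene")[130:280,290:440,::-1],(600,600)))
print(robot.get_state()['time'])
E
```

```text
False
open 0.020393565132549897 [ 0.2 -0.  -0.2]
0.2 [-0.1  0.3 -0.3] 0.0199
0.4 [-0.4  1.   0.2] 0.0199
0.6 [ 1.5  0.1 -0.4] 0.02
0.8 [-0.6  0.3  0.8] 0.02
1.0 [-0.6 -0.2  0.2] 0.0197
1.2 [-1.6 -0.1 -0.2] 0.0201
9.8833
```

View pics/s2.png

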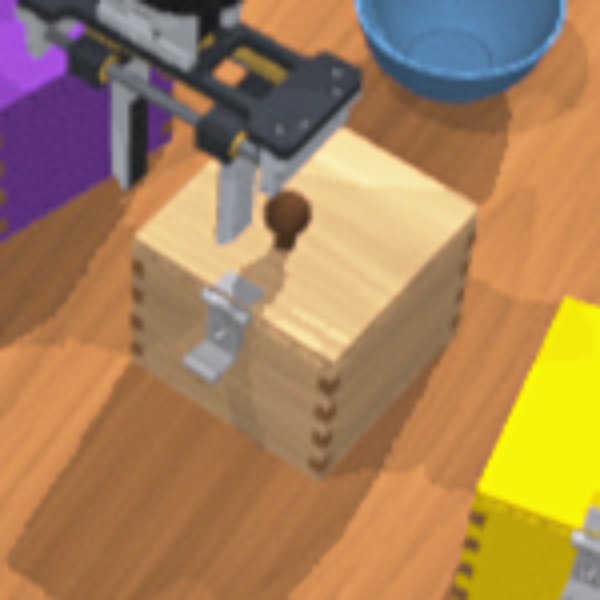

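The hasp is still down: the fingers closed to 20 mm, less than the tab's 24 mm, so they missed it. I check the picture taken while they were closed.

```bash
python3 - <<'E'
from h import *
s=robot.get_state(); e=np.array(s['ee_pos']);R=np.array(s['tool_rot']); print(e,R.round(2).tolist(),s['opening'])
for l in[(0,.03,.019),(0,-.03,.019)]: print(proj("scene",e+R@l))
E
```

```text
[0.58047543 0.05766662 0.24917509] [[0.11, 0.99, -0.0], [0.99, -0.11, -0.0], [-0.0, -0.0, -1.0]] 0.0599093595576666
[345.54386138 198.96102783]
[324.75134332 186.1178646 ]
```

View pics/w2.png

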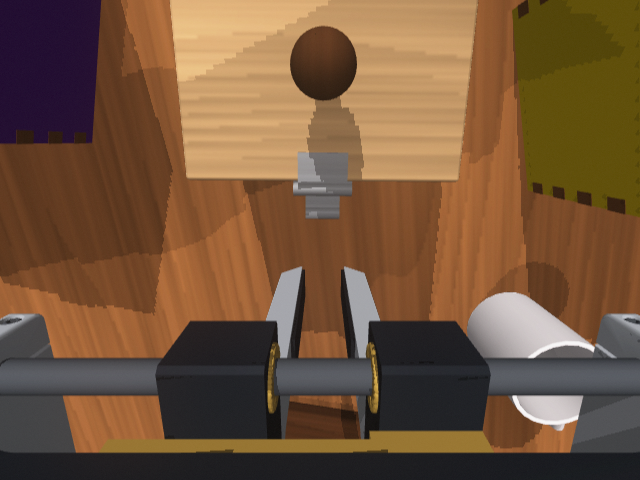

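```bash
python3 - <<'E'
from h import *
s=robot.get_state(); e=np.array(s['ee_pos']);R=np.array(s['tool_rot']); c=cam("wrist")
print('cam in tool',R.T@(-c[1].T@c[2]-e), (R.T@c[1].T).round(3).tolist())
for l in[(0,.03,.019),(0,-.03,.019),(0,.03,0),(0,-.03,0),(.008,.03,.019),(-.008,.03,.019)]: print(l,proj(0,e+R@l,c))
# where would a tip pixel correspond, at tip depth in several options
import math
for d in (-.01,0,.01,.019,.03): 
    K,Rc,t=c; ray=R.T@Rc.T@np.linalg.inv(K)@np.array([267,268,1.]); o=R.T@(-Rc.T@t-e); print(d,(o+ray*(d-o[2])/ray[2]).round(4))
im=robot.grab_frame("wrist"); sc=robot.grab_frame("scene")
cv2.imwrite("pics/c3.png",np.hstack([cv2.resize(im[240:480,160:480,::-1],(480,360)),cv2.resize(sc[120:220,280:380,::-1],(320,320))[:360] if 0 else cv2.copyMakeBorder(cv2.resize(sc[120:220,290:380,::-1],(320,355)),0,5,0,0,0)]))
E
```

```text
cam in tool [ 0.07720274  0.00028457 -0.19838719] [[-0.001, -0.965, -0.263], [1.0, -0.0, -0.0], [0.0, -0.263, 0.965]]
(0, 0.03, 0.019) [367.36219632 261.10514659]
(0, -0.03, 0.019) [277.15099293 261.14561278]
(0, 0.03, 0) [371.23669593 271.52184344]
(0, -0.03, 0) [273.21334507 271.56452946]
(0.008, 0.03, 0.019) [367.76860305 249.63255763]
(-0.008, 0.03, 0.019) [366.96314764 272.37002237]
-0.01 [ 0.0061 -0.032  -0.01  ]
0 [ 0.0023 -0.0337  0.    ]
0.01 [-0.0015 -0.0354  0.01  ]
0.019 [-0.0048 -0.037   0.019 ]
0.03 [-0.009  -0.0388  0.03  ]
```

View pics/c3.png

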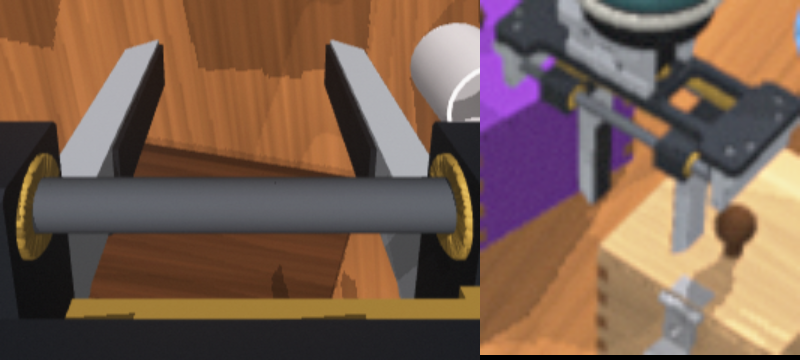

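The fingertips appear about 30 mm shorter than described in both views. In the scene they lie about 9.5 px too high, and in the wrist view they are about 30–40 mm closer. This explains the miss, because the tips closed above the tab. I measure the true tip length by touching the lid's top gently, where z = 0.132 is known.

```bash
python3 - <<'E'
from h import *
T=tool(0,1)
p=w((-.055,0,.2)); robot.move_linear(p,velocity=.2,frame=T)
hit=robot.move_linear(w((-.055,0,.095)),velocity=.03,threshold=3)
s=robot.get_state(); print(hit,np.array(s['ee_pos']).round(4),np.round(s['force'],1),'tip ahead of TCP',s['ee_pos'][2]-.132)
robot.move_linear(w((-.055,0,.2)),velocity=.2); print(robot.get_state()['time'])
E
```

```text
True [0.5892 0.1314 0.1122] [-1.6 -1.1  6.9] tip ahead of TCP -0.019754990518341203
13.7167
```

The tips touch at TCP z = 0.112, so they stand about 19 mm behind the reported TCP instead of 19 mm ahead. The real grasp point is therefore about 38 mm short of the reported one. I correct for that along the tool axis and redo the hasp.

```bash
cat >> h.py <<'E'
D=.038
def lin(p,R=None,v=.1,th=None):  # p: true grasp point
    R=tool() if R is None else R
    return robot.move_linear(np.asarray(p)+D*R[:,2],velocity=v,frame=R,threshold=th)
def st(): 
    s=robot.get_state(); return round(s['time'],1),(np.array(s['ee_pos'])-D*np.array(s['tool_rot'])[:,2]).round(3),np.round(s['force'],1),round(s['opening'],4)
E
python3 - <<'E'
from h import *
p=arc(0,PIN,TAB)
lin(w((-.115,0,.18)),v=.25); lin(p+[0,0,.05],v=.2)
print(lin(p,v=.06,th=8)); robot.gripper_to(.015); print(st())
if robot.get_state()['opening']>.0215:
    for t in np.arange(.2,1.21,.2): lin(arc(t,PIN,TAB),v=.07); print(st())
    robot.gripper_to(.06)
    lin(arc(1.2,PIN,TAB)+[0,0,.09],v=.2)
sc=robot.grab_frame("scene"); cv2.imwrite("pics/s4.png",cv2.resize(sc[130:280,290:440,::-1],(450,450)))
E
```

```text
False
(16.2, array([0.584, 0.084, 0.085]), array([-2.3,  0.7,  1.6]), 0.0233)
(16.5, array([0.583, 0.076, 0.091]), array([-2. ,  3. ,  0.8]), 0.0231)
(16.8, array([0.582, 0.069, 0.097]), array([-4. ,  3.8,  0.2]), 0.0235)
(17.1, array([0.581, 0.064, 0.104]), array([-3.9,  3.6, -0.7]), 0.0234)
(17.4, array([0.581, 0.06 , 0.113]), array([-4.6,  3.5, -1.2]), 0.0232)
(17.6, array([0.581, 0.058, 0.122]), array([-4. ,  4.6, -1.8]), 0.0235)
(17.9, array([0.581, 0.058, 0.132]), array([-5.4,  2.3, -2.1]), 0.0232)
```

View pics/s4.png

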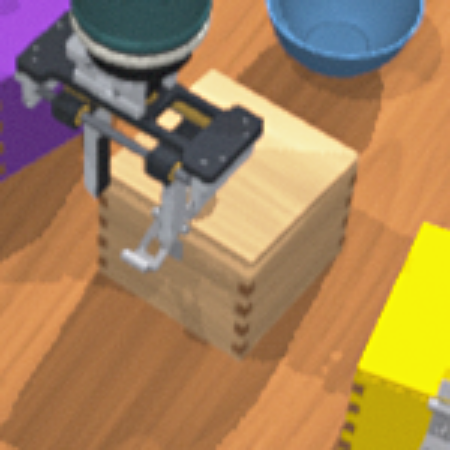

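The hasp now stands straight out, clear of the staple (crop 145,258). Next is the knob and the lid.

```bash
python3 - <<'E'
from h import *
for th in (0,.5,1,1.3,1.5,1.6):
    for k in (0.2,.35,.5):
        R=tool(k*th); q=robot.ik(arc(th,H,KN)+D*R[:,2],R); print(th,k,None if q is None else np.round(q,2))
lin(w((-.10,0,.235)),v=.2); lin(w((-.023,0,.235)),v=.2)
print(lin(w((-.023,0,.160)),v=.1,th=8)); robot.gripper_to(.02); print(st())
E
```

```text
0 0.2 [ 0.23  0.58 -0.76  1.68  0.44  1.06 -0.77]
0 0.35 [ 0.23  0.58 -0.76  1.68  0.44  1.06 -0.77]
0 0.5 [ 0.23  0.58 -0.76  1.68  0.44  1.06 -0.77]
0.5 0.2 [ 0.12  0.57 -0.75  1.57  0.48  1.23 -0.85]
0.5 0.35 [ 0.06  0.59 -0.72  1.55  0.53  1.3  -0.89]
0.5 0.5 [ 0.    0.61 -0.7   1.52  0.57  1.36 -0.93]
1 0.2 [-0.04  0.62 -0.72  1.45  0.54  1.4  -0.94]
1 0.35 [-0.14  0.66 -0.67  1.38  0.62  1.53 -0.99]
1 0.5 [-0.24  0.71 -0.61  1.32  0.68  1.65 -1.02]
1.3 0.2 [-0.13  0.67 -0.7   1.36  0.58  1.48 -0.99]
1.3 0.35 [-0.26  0.73 -0.62  1.27  0.66  1.65 -1.03]
1.3 0.5 [-0.37  0.81 -0.56  1.19  0.74  1.82 -1.04]
1.5 0.2 [-0.2   0.71 -0.68  1.31  0.6   1.53 -1.02]
1.5 0.35 [-0.34  0.79 -0.6   1.2   0.7   1.73 -1.05]
1.5 0.5 [-0.45  0.89 -0.53  1.09  0.79  1.92 -1.04]
1.6 0.2 [-0.23  0.73 -0.67  1.28  0.62  1.55 -1.04]
1.6 0.35 [-0.37  0.82 -0.59  1.16  0.71  1.77 -1.05]
1.6 0.5 [-0.49  0.93 -0.51  1.04  0.82  1.97 -1.04]
False
(21.7, array([0.593, 0.163, 0.16 ]), array([ 0.7, -0.3,  0.7]), 0.0281)
```

```bash
python3 - <<'E'
from h import *
for th in np.linspace(.1,1.55,13):
    lin(arc(th,H,KN),tool(.45*th),v=.08); s=st(); print(round(th,2),*s)
    if np.linalg.norm(s[2])>40 or s[3]<.01: print("stop"); break
sc=robot.grab_frame("scene"); cv2.imwrite("pics/s5.png",cv2.resize(sc[80:280,260:460,::-1],(500,500)))
E
```

```text
0.1 21.9 [0.593 0.168 0.17 ] [ 3.3 -0.2 -1.4] 0.0283
0.22 22.2 [0.594 0.174 0.181] [ 3.9  1.3 -0.6] 0.0285
0.34 22.6 [0.595 0.182 0.192] [ 3.9 -0.9 -0.1] 0.0284
0.46 22.9 [0.596 0.19  0.201] [ 4.4 -1.9  1.2] 0.0286
0.58 23.1 [0.597 0.2   0.209] [ 5.4 -1.6  1.8] 0.0284
0.7 23.4 [0.598 0.211 0.216] [ 4.9 -2.1  2.6] 0.0281
0.82 23.8 [0.6   0.223 0.222] [ 6.  -2.7  4.3] 0.0284
0.95 24.0 [0.601 0.235 0.226] [ 6.8 -0.8  4.3] 0.0287
1.07 24.3 [0.603 0.248 0.229] [8.6 0.1 2.1] 0.0283
1.19 24.6 [0.604 0.261 0.23 ] [10.5  1.1  2.5] 0.028
1.31 24.9 [0.606 0.274 0.229] [10.3  1.1  0.4] 0.0286
1.43 25.2 [0.607 0.287 0.227] [11.2  1.3  1.5] 0.0286
1.55 25.5 [0.609 0.299 0.223] [10.6  1.6 -1.1] 0.0284
```

View pics/s5.png

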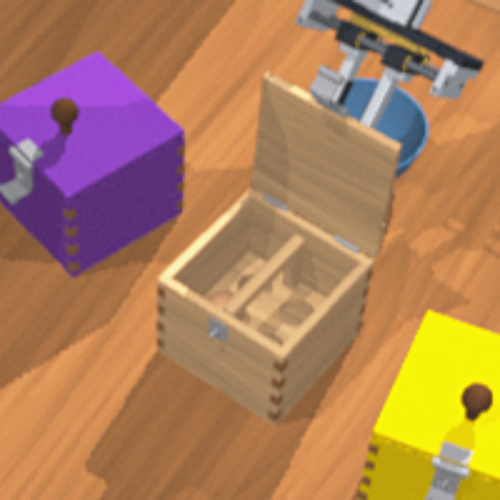

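The lid is upright, and the rack with its handle shows in the chest (handle around crop (275,275), egg at (222,300)). I release, back off over the lid and turn the hand half round so that its camera side faces away from the lid. Then I look down on the handle.

```bash
python3 - <<'E'
from h import *
a=.45*1.55; R=tool(a)
robot.gripper_to(.08)
p=arc(1.55,H,KN)
lin(p-.07*R[:,2],R,v=.15); q=p-.07*R[:,2]
lin(np.array([q[0],q[1],.40]),R,v=.25)
lin(w((-.02,0,.40)),tool(0),v=.25); print(st())
F=tool(0,-1)
robot.move_ptp(w((0,0,.34))+D*F[:,2],F); robot.gripper_to(.06); print(st(),np.round(robot.get_state()['qpos'],2))
c=cam("wrist"); im=robot.grab_frame("wrist"); cv2.imwrite("pics/w6.png",im[:,:,::-1])
for l in[(-.062,.007,.118),(-.062,-.007,.118),(.062,.007,.118),(.062,-.007,.118),(-.028,.028,.057),(-.069,.069,.122),(-.069,-.069,.122),(.069,.069,.122),(.069,-.069,.122)]: print(l,proj(0,w(l),c).round(1))
np.savez("wc.npz",K=c[0],R=c[1],t=c[2])
E
```

```text
Traceback (most recent call last):
  File "h.py", line 23, in lin
    return robot.move_linear(np.asarray(p)+D*R[:,2],velocity=v,frame=R,threshold=th)
           ~~~~~~~~~~~~~~~~~^^^^^^^^^^^^^^^^^^^^^^^^^^^^^^^^^^^^^^^^^^^^^^^^^^^^^^^^
rig.PlanningError: the arm cannot follow that straight line within its joint ranges
```

```bash
cat > go.py <<'E'
from h import *
s=st(); print(s)
for a in (.5,.35,.2,.1,0):
    try: lin(np.array([s[1][0],s[1][1],.385]),tool(a),v=.25); print('tilt',a); break
    except robot.PlanningError: pass
else: raise SystemExit('no')
lin(w((-.02,0,.385)),tool(0),v=.25); print(st())
F=tool(0,-1)
robot.move_ptp(w((0,0,.34))+D*F[:,2],F); robot.gripper_to(.06); print(st(),np.round(robot.get_state()['qpos'],2))
c=cam("wrist"); im=robot.grab_frame("wrist"); cv2.imwrite("pics/w6.png",im[:,:,::-1])
for l in[(-.062,.007,.118),(-.062,-.007,.118),(.062,.007,.118),(.062,-.007,.118),(-.028,.028,.057),(-.069,.069,.122),(-.069,-.069,.122),(.069,.069,.122),(.069,-.069,.122)]: print(l,proj(0,w(l),c).round(1))
np.savez("wc.npz",K=c[0],R=c[1],t=c[2])
E
python3 go.py
```

```text
(27.1, array([0.612, 0.344, 0.277]), array([-0.3, -0.1, -1.3]), 0.0802)
tilt 0.5
(28.6, array([0.593, 0.168, 0.384]), array([-0.2,  1.5, -0.7]), 0.0799)
(31.7, array([0.595, 0.186, 0.34 ]), array([0.7, 0.2, 0.3]), 0.0601) [ 0.37  0.53 -1.08  1.44  0.47  1.45  2.32]
(-0.062, 0.007, 0.118) [329.2 153.9]
(-0.062, -0.007, 0.118) [316.2 153.9]
(0.062, 0.007, 0.118) [328.8 262.6]
(0.062, -0.007, 0.118) [316.8 262.6]
(-0.028, 0.028, 0.057) [344.7 179.6]
(-0.069, 0.069, 0.122) [387.8 147.2]
(-0.069, -0.069, 0.122) [257.7 147.3]
(0.069, 0.069, 0.122) [382.  269.4]
(0.069, -0.069, 0.122) [263.6 269.5]
```

View pics/w6.png

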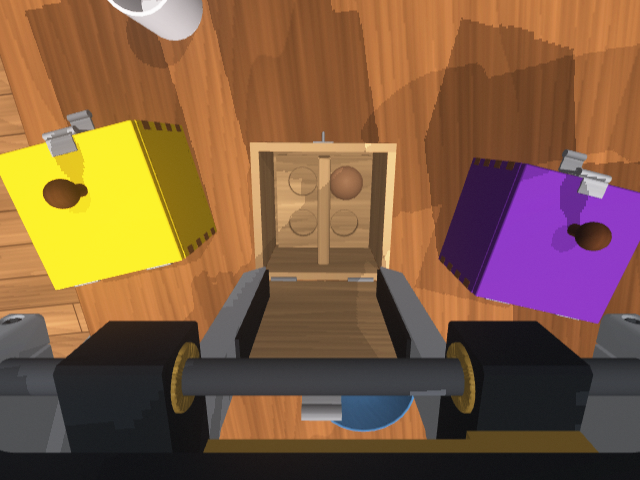

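The handle's middle is at column 323.5 (predicted 322.8), running over rows 155–265. The egg sits in its hole at (346,182). I grasp and lift.

```bash
python3 - <<'E'
from h import *
F=tool(0,-1)
robot.gripper_to(.04)
print(lin(w((0.001,-.0005,.16)),F,v=.15), lin(w((0.001,-.0005,.112)),F,v=.05,th=6)); print(st())
robot.gripper_to(.005); print(st())
lin(w((0.001,-.0005,.125)),F,v=.03); print(st())
if robot.get_state()['opening']>.011:
    lin(w((0.001,-.0005,.31)),F,v=.06); robot.pause(.3); print(st())
im=robot.grab_frame("wrist"); sc=robot.grab_frame("scene")
cv2.imwrite("pics/c7.png",np.hstack([cv2.resize(im[60:480,110:530,::-1],(400,400)),cv2.resize(sc[50:250,250:450,::-1],(400,400))]))
E
```

```text
False False
(34.8, array([0.596, 0.187, 0.112]), array([-0.2,  0.7, -0. ]), 0.04)
(35.3, array([0.596, 0.187, 0.112]), array([-0.5, -0.1, -1.7]), 0.0137)
(35.9, array([0.596, 0.187, 0.125]), array([ 0. , -0.4, -3.3]), 0.0138)
(39.4, array([0.596, 0.187, 0.31 ]), array([-0.2,  0. , -4.5]), 0.0144)
```

View pics/c7.png

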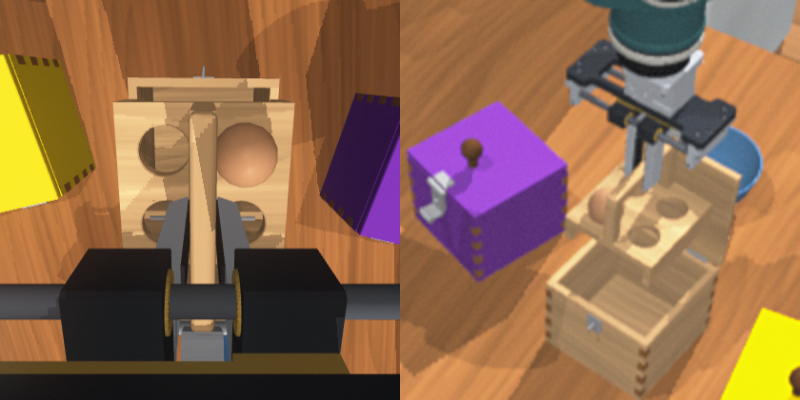

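The rack is out and level, with the egg in its hole (left half, (247,155)). Load is about 4.5 N, which fits. Now I carry it to the board centre at (0.5165, -0.244), turning with the base.

```bash
python3 - <<'E'
from h import *
F=tool(0,-1); B=np.array([.5165,-.244])
G=None
lin([.588,.06,.29],F,v=.1); print(st(),np.round(robot.get_state()['qpos'],2))
for d in (-.6,-.8,.6,.8,-1.,-.4,1.):
    G=Rz(d)@F
    try: lin([*B,.29],G,v=.09); print('ok',d); break
    except robot.PlanningError: print('no',d)
else: raise SystemExit
print(st(),np.round(robot.get_state()['qpos'],2))
lin([*B,.213],G,v=.05); robot.pause(.8); print(st())
im=robot.grab_frame("top"); sc=robot.grab_frame("scene")
cv2.imwrite("pics/c8.png",np.hstack([cv2.resize(im[180:340,310:470,::-1],(400,400)),cv2.resize(sc[200:400,150:350,::-1],(400,400))]))
E
```

```text
(40.9, array([0.588, 0.061, 0.29 ]), array([ 0.9,  0.1, -3.7]), 0.0137) [ 0.63  0.51 -1.1   1.59  0.46  1.32  2.5 ]
ok -0.6
(44.6, array([ 0.517, -0.244,  0.29 ]), array([ 0.3, -0.8, -3.6]), 0.0136) [ 1.12  0.4  -0.95  1.65  0.34  1.27  2.53]
(47.0, array([ 0.517, -0.244,  0.213]), array([-0.2, -0.3, -3.4]), 0.0138)
```

View pics/c8.png

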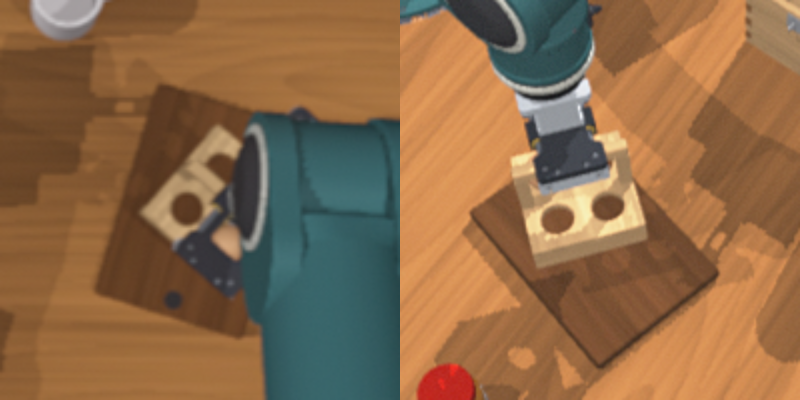

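The rack is level over the board, with the egg visible in its hole at top crop (228,240). The underside is at about z = 0.11. I hand in.

```bash
python3 - <<'E'
from h import *
print(st(),np.abs(robot.get_state()['joint_vel']).max()); robot.sign_off()
E
```

```text
(47.1, array([ 0.516, -0.244,  0.213]), array([-0. , -0.1, -3.9]), 0.0138) 0.0016851550254677234
the job is handed in; nothing more can be done
```

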